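Lock a gift into its delivery cradle

ROBOT

A 6-joint arm with a two-finger parallel gripper is mounted at the origin on the work surface; the furniture and walls round the work are solid. World frame = base frame: x ahead of the robot, y to its left, z up, the work surface at z = 0. Lengths are in mm, angles in rad, forces in N, time in s.
With the tool pointing down it reaches from about 350 to 875 mm from the base axis. Payload 4.2 kg.
Tool frame: the origin (TCP) lies at the very end of the fingers, on their centre line; the grasp point (between the pads) lies 19 mm behind it; z points along the fingers, y is the line along which they close (so a half turn about z gives the same grasp; the last joint's range is limited). The gripper opens to 85 mm and grips with 20 to 120 N. Pads are 22 mm wide; open, the fingers measure 114 mm over their backs; the gripper's body (76 mm by 85 mm) begins 54 mm behind the grasp point. The pads swing forward as they close: fully open they stand 13 mm farther back than shut.
Start: joints at [-0.874, 0.385, 0.008, 0, -1.194, -0.259], TCP at [264.979, -566.026, 231.312] pointing down, gripper open.
Joint ranges: [-3.14, 3.14], [-1.21, 2.06], [-1.07, 1.41], [-3.16, 2.05], [-2.99, -0.16], [-3.1, 3.1]. Speed limits (rad/s): [2.79, 2.79, 3.14, 3.14, 3.14, 3.14].

INTERFACE

Orientations are given as a unit quaternion [x, y, z, w].
In Python, from bench import arm, viewer gives the robot as it stands. The module is installed in compiled form; this text tells all that it offers.
- The arm moves only by the shell command python3 -m jog [OPENING], which reads ROWS from standard input. ROWS is a JSON list of rows, 1 to 10 of them, each an object with the fields tx, ty, tz (the shift in mm), drx, dry, drz (a rotation vector in rad); a field left out counts as zero; each row is the pose to reach, as a shift and turn from the pose commanded when the command began, along the tool's axes at that moment; what a row does not reach only later rows make up. A row lasts 1/10 s, in which the tool goes at most 50 mm and 0.15 rad, less where a joint would pass 70% of its speed; a pose out of reach is approached as far as the arm can. OPENING is the finger opening in mm, set as the command begins (- or left out keeps the last). The fingers move at their own pace and stop on an object; the grip force is fixed at half the most. Time passes only in rows, so rows that do not move let the fingers close. It prints the time, the measured TCP pose, the force, the opening and the grip force at its end. Input that does not fit is refused with a message, and nothing moves.
- arm.read_state(): the state, without advancing time (a new reading comes with each control period).
- viewer.get_image(name): name is "scene" or "top" or "wrist"; returns (picture, depth): 384x512x3 uint8, blue, green, red; 384x512 float32, mm along the optical axis (not along the pixel's ray), 0 where there is no reading.
- viewer.get_calibration(name): a dict with "K" (3x3 intrinsics, pixels), "rvec" (rotation vector, rad) and "tvec" (3), from world to camera coordinates, as OpenCV has them. Camera axes: x right, y down, z forward; pixel columns grow to the right and rows downward; lengths in mm; the calibration is good to about 2 mm. A picture is of the moment at which its call begins: read the wrist's pose just before it. get_calibration takes no time and is no camera call; for the wrist camera it gives the pose at the moment of the call.
- arm.job_done(): hands the job in; it is judged then, once.
The state is a dict: "clock": time; "joints": joint angles; "joint_vel": joint speeds; "joint_efforts": joint torques, N m; "position": TCP position; "ee_rot": TCP orientation; "contact_force": force on the tool from outside, world axes, zero at the start; "wrist_torque": the same for the moment, N m; "gripper_width": finger opening in mm; "grasp_force": force on a finger pad.
Only numpy, scipy, OpenCV 4.12 (cv2) and the standard library are available. Lean on these libraries where they do the work, as an engineer would, in place of code of your own. Each camera call takes 0.05 s, during which the arm holds its last target. There are 200 camera calls.

TASK

Make the gift box ready for the courier: first swing the hinged steel strap down over the box until its eye lies fully down round the stud's collar, then push the loose metal snap cap, mouth down, onto the stud until it clicks and sits fully home. Do not stop or let go after the click: finish while the robot is still pressing the cap firmly down with its fingers (a push of at least 5 N). Leave the ribbon roll, the chocolate bar and the ink pad where they are.

Things in the scene. Friction and masses are not known exactly. Their poses are not given: they have to be found in the camera images.
- cradle: Fixed pale wooden cradle, board 136 x 170 x 12 mm; a brown gift box (62 x 140 mm, top at z = 49 mm) is fixed in it. Origin: worktop level under the gift's centre; z up, x from the stud side to the hinge side, y along the gift. Strap hinge axis: parallel to y at x = 44, z = 53 mm. Stud at x = -52 mm, y = 0, on a wooden block 36 x 44 mm, top z = 50 mm. The closed strap lies along -x at y = 0.
- strap (a joint): Hinge angle of the flat steel strap (rad): 0 = closed, level over the gift, at its stop; 1.4 = nearly upright. Starts open, stays where it is left (about 1.2 N at the tab moves it). 20 mm wide, 5 mm thick; the eye (42 mm across, hole 29 mm) is centred 96 mm from the hinge axis; beyond it a tab 18 mm wide runs to 144 mm. Closed, its top is at z = 55.5 mm.
- strap_tab (a point): Middle of the upper face of the strap's end tab, 127 mm from the hinge axis (2.5 mm above the strap's mid-plane). Push here, or pinch across the 18 mm width. Its axes turn with the strap: z is normal to the upper face, -x points out along the strap.
- collar: Fixed steel collar round the stud's foot, 26 mm across. Origin: centre of its top, 56 mm above the worktop, where the cap's lip lands; z up. The stud is 13 mm thick, chamfered, 18 mm high above it; four sprung bulges (20 mm across) stand out, widest 9.5 mm above it. As the cap goes down the push rises to about 6 N, then drops (the click) and the cap is drawn down the last 6 mm.
- cap: Loose aluminium snap cap, mouth down on the worktop to the right of the cradle: a round knob 32 mm in diameter, 36 mm high, with a 36 mm flange at its mouth (lowest 6 mm); 40 to 85 g. Origin: centre of the underside, z up; home, it is at the collar's origin. Hollow 21 mm deep behind a rolled lip of 16 mm clear opening. The lip meets the stud's bulges with the origin about 12 mm above that.
- ribbon: Gold ribbon roll lying flat, 64 mm across, 20 mm high; bystander. Origin: centre of the underside.
- bar: Wrapped red chocolate bar lying flat, 62 x 164 x 12 mm; bystander. Origin: centre of the underside.
- pad: Closed ink pad tin, 57 x 87 x 16 mm; bystander. Origin: centre of the underside.
There are look-alikes about, which are no part of the job. Several things have the shape of the cap; the one meant has the colours described above.

How it is judged:
By the outcome, as a careful person would: the job done as asked, in the order asked, and still so for the second after the job is handed in, while the arm keeps its last pose, push and grip.
It also fails if it takes over 61 s, if anything falls off the work surface, if the arm or the gripper's body presses on something with over 40 N, if the wrist force passes 120 N, or if a joint passes its speed limit or range.

## Working session

There is one attempt and no reset: what is moved stays moved. The work goes in short steps, Python scripts to look and compute and a shell command to move; the robot and the scene stay as the last step left them, time stands still between calls to the robot, and variables do not carry over. Pictures are saved under pics/ and viewed, at most 10 in all, crops included, and the job is handed in when it is done.

```bash
mkdir -p pics
cat > h.py <<'E'
import numpy as np,cv2
from bench import arm,viewer
from scipy.spatial.transform import Rotation as R
def cloud(n):
    im,d=viewer.get_image(n);c=viewer.get_calibration(n);K=np.array(c["K"])
    Rm=cv2.Rodrigues(np.array(c["rvec"],float))[0];t=np.array(c["tvec"],float).ravel()
    v,u=np.mgrid[:d.shape[0],:d.shape[1]]
    P=np.stack([(u-K[0,2])/K[0,0]*d,(v-K[1,2])/K[1,1]*d,d],-1)
    W=(P-t)@Rm; W[d==0]=np.nan
    return im,d,W
def totool(p):
    s=arm.read_state();r=R.from_quat(s["ee_rot"]);return r.inv().apply(np.array(p)-s["position"])
E
python3 - <<'E'
from h import *
s=arm.read_state();print(s)
for n in("scene","top"):
    im,d,W=cloud(n);cv2.imwrite(f"pics/{n}0.png",im);np.save(n+"0.npy",W)
E
```

```text
{'clock': 0.0, 'joints': array([-8.74434262e-01,  3.85534628e-01,  6.56244403e-03, -5.37892686e-04,
       -1.19400009e+00, -2.58609994e-01]), 'joint_vel': array([-0.00101211,  0.00023632, -0.00018575,  0.00087354,  0.00116883,
        0.00144479]), 'joint_efforts': array([ 7.45134439e-04, -3.92290950e+01,  1.88407838e+01,  4.18637350e+00,
       -4.63003802e-03,  1.39688911e-06]), 'position': array([ 264.70254828, -565.49463088,  230.20425765]), 'ee_rot': array([-2.17035613e-01,  9.76163048e-01,  1.08116097e-03, -2.77963053e-04]), 'contact_force': array([-0.64294731,  0.4230957 ,  0.05510382]), 'wrist_torque': array([0.03341005, 0.00074977, 0.04774737]), 'grasp_force': 0.0, 'gripper_width': 85.68058653223059}
```

View pics/top0.png

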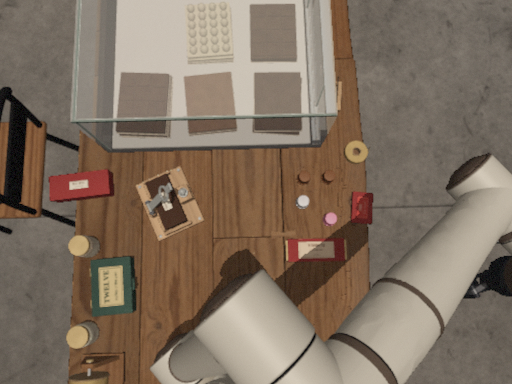

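View pics/scene0.png

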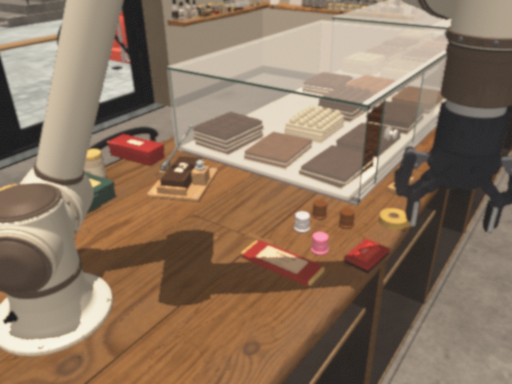

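The top view shows the cradle at about (169,203), the light metal cap at (303,201), brown and pink look-alikes at (303,178), (328,178) and (331,218), and the glass counter behind. The scene view shows the cap at (302,221) and the cradle at (185,178).

Run:
```python
from h import *
W=np.load("top0.npy");im=cv2.imread("pics/top0.png")
for u,v in [(169,203),(303,201),(303,178),(331,218),(184,193),(145,200),(186,222),(180,172),(140,180),(315,250),(250,120)]:
    print((u,v),W[v,u].round(0),im[v,u])
# cap
x=W[190:213,292:315].reshape(-1,3);c=im[190:213,292:315].reshape(-1,3)
m=(x[:,2]>30);print("cap",m.sum(),x[m].mean(0),x[m].min(0),x[m].max(0),c[m].mean(0))
Ws=np.load("scene0.npy");x=Ws[205:240,288:316].reshape(-1,3);m=(x[:,2]>31)&(x[:,2]<45);print("cap scene",m.sum(),x[m].mean(0),x[m].min(0),x[m].max(0))
# cradle
x=W[160:245,130:210].reshape(-1,3);m=(x[:,2]>7)&(x[:,2]<200)
r=cv2.minAreaRect(x[m][:,:2].astype(np.float32));print("cradle",r)
m2=(x[:,2]>58);print("high",np.c_[x[m2]].round(0)[::3])
a=cv2.resize(im[155:250,120:220],(800,760)[:2],interpolation=cv2.INTER_CUBIC)
cv2.imwrite("pics/a.png",cv2.resize(im[160:245,125:215],None,fx=6,fy=6,interpolation=cv2.INTER_CUBIC))
```

```text
(169, 203) [472. 129.  49.] [142 160 171]
(303, 201) [ 469. -230.   37.] [194 200 208]
(303, 178) [ 533. -233.   38.] [ 70  97 137]
(331, 218) [ 421. -303.   41.] [168 157 211]
(184, 193) [495.  86.  66.] [117 125 129]
(145, 200) [489. 203.   9.] [125 158 190]
(186, 222) [421.  86.  34.] [ 82 114 147]
(180, 172) [565. 106.  10.] [104 141 178]
(140, 180) [547. 219.   3.] [ 53  82 112]
(315, 250) [ 338. -259.   13.] [ 79  94 113]
(250, 120) [628. -93. 241.] [149 161 170]
cap 107 [ 469.79900493 -228.62821787   36.52901711] [ 455.75082635 -243.9968012    31.61665195] [ 485.81502803 -214.00832121   44.68662109] [179.4953271  185.57009346 193.01869159]
cap scene 135 [ 463.54031015 -238.45546257   35.94486676] [ 405.0973119  -297.7964813    31.15932184] [ 529.45243159 -214.02895178   38.76852829]
cradle ((480.1929931640625, 128.36111450195312), (203.79066467285156, 199.1491241455078), 2.776365041732788)
high [[501. 108. 168.]
 [498. 108. 169.]
 [496. 111. 168.]
 [496. 104. 167.]
 [499. 128. 144.]
 [495. 115. 160.]
 [493. 105. 172.]
 [498. 134. 137.]
 [497. 125. 143.]
 [494. 115. 156.]
 [491
[... 969 characters left out ...]
470. 129. 126.]
 [467. 119. 138.]
 [474. 165.  88.]
 [473. 155.  96.]
 [471. 146. 106.]
 [469. 136. 116.]
 [466. 125. 133.]
 [477. 185.  59.]
 [473. 170.  79.]
 [471. 159.  91.]
 [469. 149. 103.]
 [467. 139. 111.]
 [464. 126. 129.]
 [474. 187.  61.]
 [470. 169.  81.]
 [468. 159.  91.]
 [466. 148. 105.]
 [472. 190.  60.]
 [470. 174.  70.]
 [468. 164.  81.]
 [464. 152. 101.]
 [469. 187.  61.]
 [468. 178.  66.]
 [466. 167.  78.]
 [463. 156.  90.]
 [466. 181.  63.]
 [464. 171.  74.]
 [462. 161.  83.]
 [463. 179.  62.]
 [461. 168.  75.]
 [460. 159.  81.]
 [460. 175.  66.]
 [458. 165.  77.]
 [457. 172.  69.]
 [455. 179.  59.]
 [454. 170.  67.]
 [447. 174.  61.]
 [445. 177.  58.]
 [442. 179.  60.]]
```

View pics/a.png

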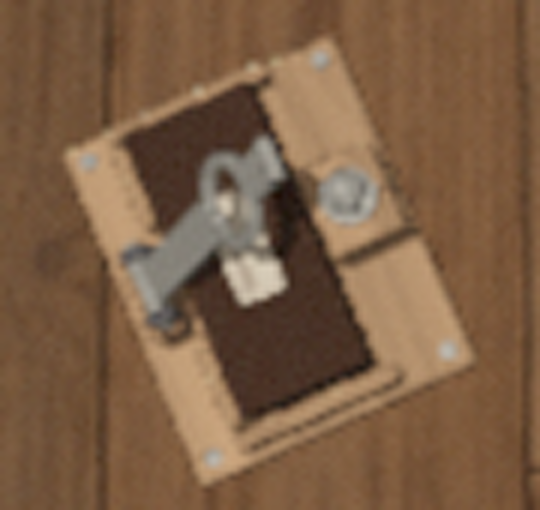

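```bash
cat >> h.py <<'E'
def ray(n,px,z,c=None):
    c=c or viewer.get_calibration(n);K=np.array(c["K"],float);Rm=cv2.Rodrigues(np.array(c["rvec"],float))[0];t=np.array(c["tvec"],float).ravel()
    px=np.atleast_2d(px).astype(float);d=np.c_[(px-K[:2,2])/[K[0,0],K[1,1]],np.ones(len(px))]@Rm;o=-Rm.T@t
    return o+d*((z-o[2])/d[:,2])[:,None]
E
python3 - <<'E'
from h import *
p=ray("top",np.array([(68,152),(330,40),(472,360),(205,485)])/6+[125,160],12)
print(p.round(1),p.mean(0));print(np.linalg.norm(p-np.roll(p,-1,0),axis=1))
print("stud",ray("top",np.array([347,195])/6+[125,160],74))
c=viewer.get_calibration("wrist");Rm=cv2.Rodrigues(np.array(c["rvec"],float))[0];o=-Rm.T@np.array(c["tvec"]).ravel()
print(c["K"],o,"cam in tool",totool(o),Rm[2])
print("to cap",totool([470,-229,250]))
E
```

```text
[[529.9 226.9  12. ]
 [579.9 106.1  12. ]
 [428.1  40.9  12. ]
 [374.6 161.8  12. ]] [478.15934902 133.90610604  12.        ]
[130.73919578 165.21793668 132.18946971 168.37111155]
stud [[494.51872524  87.85101466  74.        ]]
[[331.95850812   0.         256.26161777]
 [  0.         331.95850812 192.97644991]
 [  0.           0.           1.        ]] [ 205.11892057 -593.30057241  373.0685698 ] cam in tool [  65.78128325    0.44001937 -142.72722432] [ 0.23435602  0.11219491 -0.96565499]
to cap [-328.5377663   217.9110719   -19.27037093]
```

```bash
echo '[{"tx":-40, "ty":27, "tz":-3}, {"tx":-80, "ty":54, "tz":-6}, {"tx":-120, "ty":80, "tz":-9}, {"tx":-160, "ty":107, "tz":-12}, {"tx":-200, "ty":133, "tz":-15}, {"tx":-240, "ty":160, "tz":-17}, {"tx":-280, "ty":187, "tz":-19}, {"tx":-320, "ty":213, "tz":-19}, {"tx":-328, "ty":218, "tz":-19}, {"tx":-328, "ty":218, "tz":-19}]' | python3 -m jog
echo '[{}, {}, {}]' | python3 -m jog
python3 - <<'E'
from h import *
im,d,W=cloud("wrist");cv2.imwrite("pics/w1.png",im);np.save("w1.npy",W)
s=arm.read_state();print(s["position"],s["ee_rot"],s["joints"])
c=viewer.get_calibration("wrist");K=np.array(c["K"])
print(cv2.projectPoints(np.array([[470.,-229,36]]),np.array(c["rvec"],float),np.array(c["tvec"],float),K,None)[0])
E
```

```text
clock: 1.1
position: [470.2, -228.1, 249.9]
ee_rot: [-0.219, 0.976, 0.0, -0.0]
contact_force: [-0.3, -0.1, -0.3]
gripper_width: 85.8
grasp_force: 0.0
clock: 1.4
position: [468.9, -230.6, 250.2]
ee_rot: [-0.216, 0.976, 0.0, -0.0]
contact_force: [-0.5, 0.3, 0.0]
gripper_width: 85.8
grasp_force: 0.0
[ 469.00044088 -230.58243958  250.29066927] [-2.16165502e-01  9.76356735e-01  1.35169770e-05 -4.87420034e-05] [-1.46191697e-01  1.96232443e-01 -2.09985990e-01  1.02876172e-05
 -1.16467861e+00 -9.88837899e-01]
[[[256.60896465 167.59148959]]]
```

View pics/w1.png

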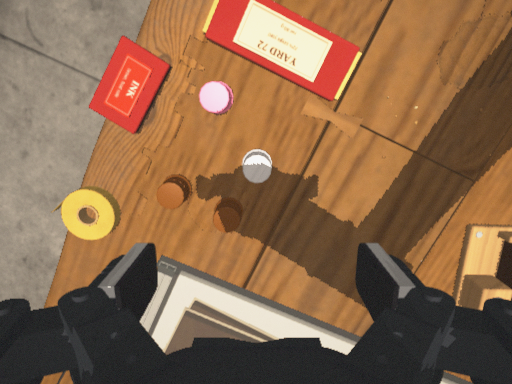

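The wrist view shows the aluminium cap's top at about (257,165), the pink look-alike at (216,98) and the brown ones at (173,193) and (227,215). I'll get the cap's centre from the depth points, then move over to the cradle.

Run:
```python
from h import *
W=np.load("w1.npy")[135:200,230:290].reshape(-1,3)
m=(W[:,2]>33)&(W[:,2]<42)
x=W[m];print(m.sum(),x.mean(0),cv2.minEnclosingCircle(x[:,:2].astype(np.float32)),np.percentile(x,[2,98],0))
print("to cradle",totool([498,100,330]))
```

```text
642 [ 470.10535299 -228.60271589   36.36112188] ((470.5859375, -228.35765075683594), 15.86571216583252) [[ 456.24796145 -242.58125283   34.24203563]
 [ 484.36161066 -214.57778097   37.78227829]]
to cradle [-165.82420112  287.45064205  -79.71050055]
```

```bash
echo '[{"tx":-20, "ty":36, "tz":-8}, {"tx":-40, "ty":72, "tz":-16}, {"tx":-60, "ty":108, "tz":-24}, {"tx":-80, "ty":144, "tz":-32}, {"tx":-100, "ty":180, "tz":-40}, {"tx":-120, "ty":216, "tz":-46}, {"tx":-140, "ty":252, "tz":-52}, {"tx":-160, "ty":290, "tz":-55}, {"tx":-160, "ty":290, "tz":-55}, {"tx":-160, "ty":290, "tz":-55}]' | python3 -m jog 0
echo '[{}, {}]' | python3 -m jog
python3 - <<'E'
from h import *
im,d,W=cloud("wrist");cv2.imwrite("pics/w2.png",im);np.save("w2.npy",W)
s=arm.read_state();print(s["position"],s["ee_rot"],s["joints"],s["gripper_width"])
import pickle;pickle.dump(viewer.get_calibration("wrist"),open("c2.pkl","wb"))
E
```

```text
clock: 2.45
position: [491.5, 101.2, 305.2]
ee_rot: [-0.218, 0.976, -0.0, -0.0]
contact_force: [0.3, 0.3, -0.6]
gripper_width: -0.0
grasp_force: 0.0
clock: 2.65
position: [491.5, 99.7, 305.3]
ee_rot: [-0.216, 0.976, -0.0, -0.0]
contact_force: [-0.3, 0.2, 0.2]
gripper_width: -0.1
grasp_force: 0.0
[491.54811971  99.71737203 305.30595661] [-2.16181039e-01  9.76353292e-01 -4.31367105e-05 -6.96649546e-05] [ 5.24430952e-01  1.25179773e-01 -1.58555720e-01  4.18815677e-05
 -1.28721970e+00 -1.65943637e+00] 0.20336732371705202
```

View pics/w2.png

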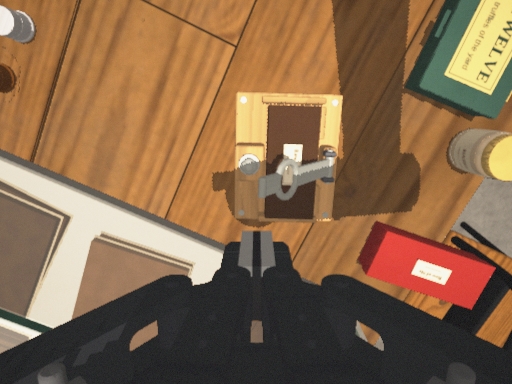

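The wrist view shows the cradle with its board corners at about (237,93), (342,95) and (333,221). The stud is at (249,163), the hinge at (329,160), and the strap eye at (288,177) with its tab at (268,187).

Run:
```python
from h import *
import pickle
c=pickle.load(open("c2.pkl","rb"));W=np.load("w2.npy");im=cv2.imread("pics/w2.png")
p=ray("",[(243,100),(335,100.5),(327.5,214.5),(240,213.5)],12,c);print(p.round(1),p.mean(0))
e=(p[1]+p[2]-p[0]-p[3]);a=np.arctan2(e[1],e[0]);f=p[0]+p[1]-p[2]-p[3];print("ang",a,np.arctan2(f[1],f[0])-np.pi/2)
B=W[145:180,232:265].reshape(-1,3);m=(B[:,2]>53)&(B[:,2]<80);x=B[m]
print("stud all",m.sum(),x.mean(0),cv2.minEnclosingCircle(x[:,:2].astype(np.float32)))
m=(B[:,2]>68)&(B[:,2]<80);x=B[m];print("studtop",m.sum(),x.mean(0),cv2.minEnclosingCircle(x[:,:2].astype(np.float32)))
np.savez("fit.npz",a=a)
# strap pts
ex=np.array([np.cos(a),np.sin(a)]);ctr=np.array(p.mean(0)[:2])
B=W[140:215,250:335].reshape(-1,3);m=(B[:,2]>85)&(B[:,2]<200);x=B[m]
s=(x[:,:2]-ctr)@ex; y=(x[:,:2]-ctr)@[-ex[1],ex[0]]
q=np.polyfit(s,x[:,2],1);print("strap",m.sum(),q,np.arctan(-q[0]),"y med",np.median(y),"z max",x[:,2].max(),s.min(), "z at s=44",np.polyval(q,44))
cv2.imwrite("pics/w2c.png",cv2.resize(im[85:230,225:350],None,fx=4,fy=4,interpolation=cv2.INTER_CUBIC))
```

```text
[[434.7  55.4  12. ]
 [386.1 161.2  12. ]
 [524.4 224.5  12. ]
 [574.2 114.   12. ]] [479.82376653 138.7752508   12.        ]
ang 1.99794532764892 -4.298681104484169
stud all 350 [496.59694444  93.42393438  64.81298751] ((498.2302551269531, 94.15345764160156), 12.971661567687988)
studtop 184 [497.65797793  93.672166    71.61541579] ((498.1654968261719, 93.54924011230469), 9.19590950012207)
strap 1263 [ -1.35324835 120.92504474] 0.9343966182474774 y med 1.9075732496777105 z max 171.42214774259543 -38.284706005319656 z at s=44 61.382117520065975
```

View pics/w2c.png

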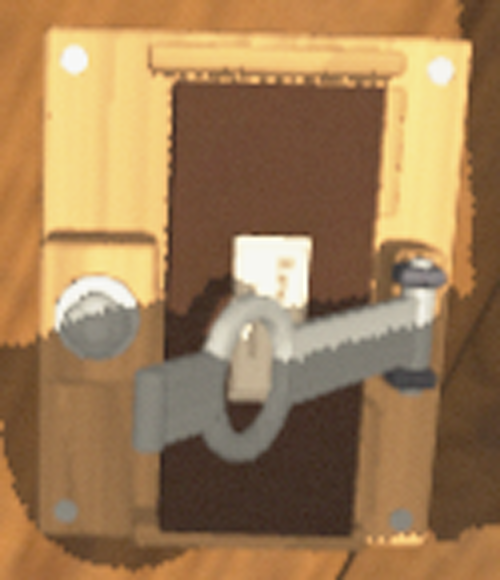

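```bash
echo '[{"tx":-1, "ty":12, "tz":35}, {"tx":-2, "ty":24, "tz":70}, {"tx":-3, "ty":36, "tz":105}, {"tx":-3.5, "ty":43, "tz":138}, {"tx":-3.5, "ty":43, "tz":140}, {"tx":-3.5, "ty":37, "tz":146}, {"tx":-3.5, "ty":32, "tz":152}, {"tx":-3.5, "ty":25, "tz":157}, {"tx":-3.5, "ty":17, "tz":161}, {"tx":-3.5, "ty":10, "tz":167}]' | python3 -m jog
echo '[{"ty":-8, "tz":6}, {"ty":-15, "tz":13}, {"ty":-21.5, "tz":20}, {"ty":-27, "tz":28}, {"ty":-32.5, "tz":37}, {"ty":-38, "tz":46}, {"ty":-43, "tz":55.5}, {"ty":-46, "tz":62}, {"ty":-48, "tz":69}, {"ty":-49, "tz":74}]' | python3 -m jog
python3 - <<'E'
from h import *
s=arm.read_state();print(s["position"],s["contact_force"])
E
```

```text
clock: 3.7
position: [491.3, 110.9, 138.8]
ee_rot: [-0.217, 0.976, 0.0, 0.001]
contact_force: [-0.8, -0.1, 1.2]
gripper_width: 0.2
grasp_force: 0.5
clock: 4.7
position: [511.3, 66.9, 63.6]
ee_rot: [-0.217, 0.976, -0.0, -0.0]
contact_force: [-0.1, 0.3, 0.3]
gripper_width: -0.1
grasp_force: 0.4
[511.27570427  66.8800897   63.6451021 ] [-0.12347289  0.25765798  0.27586571]
```

```bash
echo '[{"tz":3}, {"tz":6}, {"tz":8}, {"tz":9.5}, {"tz":11}, {"tz":12}, {"tz":12}]' | python3 -m jog
```

```text
clock: 5.4
position: [511.5, 67.2, 55.3]
ee_rot: [-0.218, 0.976, -0.0, 0.0]
contact_force: [-6.5, -0.8, 19.8]
gripper_width: 0.2
grasp_force: 9.8
```

```bash
echo '[{"tz":-40}, {"tz":-80}, {"tx":1, "ty":10, "tz":-120}, {"tx":2, "ty":20, "tz":-160}, {"tx":3, "ty":28, "tz":-200}, {"tx":3, "ty":28.5, "tz":-236}, {"tx":3, "ty":28.5, "tz":-236}, {"tx":3, "ty":28.5, "tz":-236}, {"tx":3, "ty":28.5, "tz":-236}]' | python3 -m jog 60
python3 - <<'E'
from h import *
s=arm.read_state();print(s["position"],s["ee_rot"])
im,d,W=cloud("wrist");np.save("w3.npy",W)
c=viewer.get_calibration("wrist")
u=cv2.projectPoints(np.array([[498.,93.6,74]]),np.array(c["rvec"],float),np.array(c["tvec"],float),np.array(c["K"]),None)[0].ravel().astype(int);print(u)
B=W[u[1]-30:u[1]+30,u[0]-30:u[0]+30].reshape(-1,3)
for lo,hi in((71,80),(58,80)):
    m=(B[:,2]>lo)&(B[:,2]<hi);x=B[m];print(m.sum(),x.mean(0),cv2.minEnclosingCircle(x[:,:2].astype(np.float32)))
print("z hist",np.histogram(B[:,2],np.arange(44,80,2)))
cv2.imwrite("pics/w3c.png",cv2.resize(im[u[1]-50:u[1]+50,u[0]-60:u[0]+90],None,fx=5,fy=5,interpolation=cv2.INTER_CUBIC))
E
```

```text
clock: 6.3
position: [495.7, 91.5, 287.0]
ee_rot: [-0.217, 0.976, -0.0, -0.001]
contact_force: [0.4, -0.3, -0.3]
gripper_width: 60.1
grasp_force: 0.0
[495.68623493  91.47412207 286.98682215] [-2.17062889e-01  9.76156790e-01 -7.05275829e-06 -1.27387671e-03]
[256 169]
107 [497.97212272  93.48672142  72.70257785] ((498.32080078125, 92.39451599121094), 7.855865478515625)
228 [497.30587598  93.20176965  70.72598629] ((498.0184631347656, 93.50017547607422), 9.690591812133789)
z hist (array([ 19, 319, 373,  59, 105, 825, 179,   0,   0,   0,   3,  33,  46,
        73,  59,  14,   0]), array([44, 46, 48, 50, 52, 54, 56, 58, 60, 62, 64, 66, 68, 70, 72, 74, 76,
       78]))
```

View pics/w3c.png

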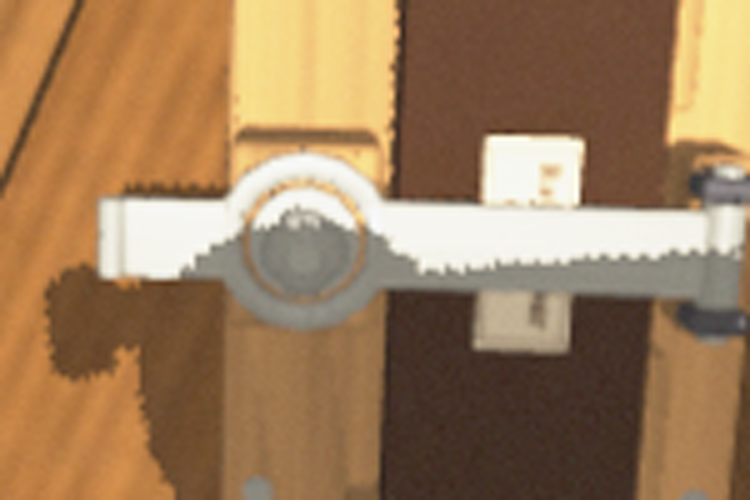

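The strap is closed: its eye lies flat round the collar at crop (306,240), and the stud tip is near (302,257).

Run:
```python
from h import *
print("eye outer/inner",ray("wrist",[(196+306/5,119+241/5),(196+305/5,119+239/5)],55.5).round(1))
print("tip",ray("wrist",[(196+302/5,119+257/5)],74).round(1))
W=np.load("w3.npy");B=W[119:219,196:346].reshape(-1,3)
m=(B[:,2]>53.5)&(B[:,2]<58)&(np.hypot(B[:,0]-498,B[:,1]-93.5)<23);x=B[m]
print("eye mean",m.sum(),x.mean(0),cv2.minEnclosingCircle(x[:,:2].astype(np.float32)),cv2.minAreaRect(x[:,:2].astype(np.float32)))
print("to cap",totool([470.4,-228.5,290]),arm.read_state()["joints"])
```

```text
eye outer/inner [[498.3  94.5  55.5]
 [498.   94.1  55.5]]
tip [[498.8  93.7  74. ]]
eye mean 721 [496.90765286  93.31554993  55.24820531] ((498.2989196777344, 93.60581970214844), 22.89693260192871) ((497.7833251953125, 93.68806457519531), (40.815181732177734, 42.57341384887695), 65.80320739746094)
to cap [ 158.51847729 -278.99572986   -2.83287015] [ 5.04547355e-01  1.41358705e-01 -1.85274519e-01 -5.13438741e-04
 -1.24724783e+00 -1.63757277e+00]
```

```bash
echo '[{"tx":20, "ty":-35}, {"tx":40, "ty":-70, "tz":10}, {"tx":60, "ty":-105, "tz":30}, {"tx":80, "ty":-140, "tz":55}, {"tx":100, "ty":-176, "tz":85}, {"tx":120, "ty":-211, "tz":120}, {"tx":140, "ty":-246, "tz":155}, {"tx":158.5, "ty":-279, "tz":187}, {"tx":158.5, "ty":-279, "tz":200}, {"tx":158.5, "ty":-279, "tz":200}]' | python3 -m jog 60
echo '[{}, {}, {}]' | python3 -m jog
python3 - <<'E'
from h import *
s=arm.read_state();print(s["position"],s["ee_rot"],totool([470.4,-228.5,10]))
E
```

```text
clock: 7.35
position: [467.8, -229.0, 84.1]
ee_rot: [-0.215, 0.977, 0.002, -0.004]
contact_force: [-1.2, 0.0, 0.1]
gripper_width: 60.1
grasp_force: 0.0
clock: 7.65
position: [472.2, -227.6, 89.6]
ee_rot: [-0.218, 0.976, -0.001, 0.001]
contact_force: [0.7, 0.3, 0.6]
gripper_width: 59.7
grasp_force: 0.0
[ 472.20793401 -227.60701445   89.6250672 ] [-2.17926230e-01  9.75964361e-01 -5.19562982e-04  1.20634111e-03] [ 2.18552185  0.08350186 79.62056202]
```

```bash
echo '[{"tz":10}, {"tz":20}, {"tz":30}, {"tz":38}, {"tz":38}, {"tz":38}, {"tz":38}, {"tz":38}, {"tz":38}]' | python3 -m jog
for i in 1 2 3; do echo '[{}]' | python3 -m jog | grep pos; done
python3 - <<'E'
from h import *
print(totool([470.4,-228.5,10]))
E
```

```text
clock: 8.55
position: [471.5, -228.3, 50.7]
ee_rot: [-0.217, 0.976, -0.0, 0.0]
contact_force: [0.5, 0.4, -0.2]
gripper_width: 59.6
grasp_force: 0.0
position: [471.4, -228.3, 50.6]
position: [471.3, -228.2, 50.5]
position: [471.3, -228.2, 50.4]
[ 0.89710756  0.13297603 40.39029342]
```

```bash
echo '[{"tx":0.9, "ty":0.1, "tz":12}, {"tx":0.9, "ty":0.1, "tz":24}, {"tx":0.9, "ty":0.1, "tz":34}, {"tx":0.9, "ty":0.1, "tz":40}, {"tx":0.9, "ty":0.1, "tz":40}, {"tx":0.9, "ty":0.1, "tz":40}, {"tx":0.9, "ty":0.1, "tz":40}]' | python3 -m jog
echo '[{}, {}, {}, {}, {}, {}, {}, {}]' | python3 -m jog 0
```

```text
clock: 9.55
position: [470.7, -228.6, 10.6]
ee_rot: [-0.217, 0.976, -0.0, 0.0]
contact_force: [0.5, -0.4, -0.1]
gripper_width: 60.1
grasp_force: 0.0
clock: 10.35
position: [470.8, -228.6, 11.1]
ee_rot: [-0.217, 0.976, -0.0, 0.0]
contact_force: [-1.0, 1.4, 5.9]
gripper_width: 30.6
grasp_force: 59.7
```

```bash
echo '[{"tz":-10}, {"tz":-40}, {"tz":-80}, {"tz":-115}, {"tz":-120}, {"tz":-120}, {"tz":-120}, {"tz":-120}, {"tz":-120}]' | python3 -m jog
python3 - <<'E'
from h import *
s=arm.read_state();print(s["position"],s["ee_rot"])
im,d,W=cloud("wrist");np.save("w4.npy",W)
c=viewer.get_calibration("wrist");r=R.from_quat(s["ee_rot"])
u=cv2.projectPoints(r.apply([0,0,-25])+s["position"],np.array(c["rvec"],float),np.array(c["tvec"],float),np.array(c["K"]),None)[0].ravel().astype(int);print(u)
v0=max(0,u[1]-60);cv2.imwrite("pics/w4c.png",cv2.resize(im[v0:u[1]+60,u[0]-80:u[0]+80],None,fx=4.8,fy=4.8,interpolation=cv2.INTER_CUBIC));print(v0)
print("to stud",totool([498.5,93.9,140]))
E
```

```text
clock: 11.25
position: [469.6, -228.4, 128.9]
ee_rot: [-0.217, 0.976, 0.001, -0.001]
contact_force: [0.3, -0.5, -0.5]
gripper_width: 30.6
grasp_force: 59.7
[ 469.60548889 -228.37202117  128.91452757] [-2.17095061e-01  9.76149292e-01  6.07306598e-04 -1.38752253e-03]
[255 275]
215
to stud [-162.6206145   279.76782344  -10.8095177 ]
```

View pics/w4c.png

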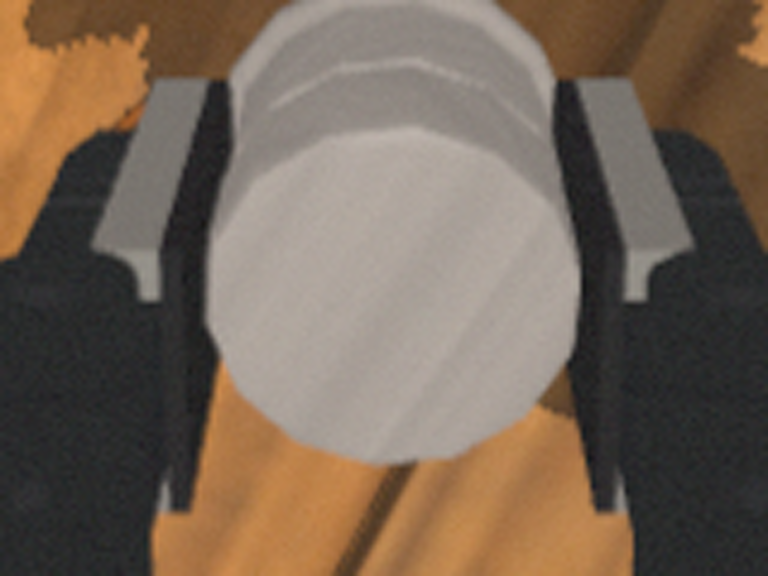

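The cap sits square between the pads, with its top centred at about (393,295) in the crop. I'll measure its offset in the tool frame.

Run:
```python
from h import *
s=arm.read_state();print(s["position"])
pt=ray("wrist",[(175+393/4.8,215+295/4.8)],s["position"][2]+25)[0];print("cap top px, tool",totool(pt))
W=np.load("w4.npy")[215:335,175:335].reshape(-1,3);t=totool(W)
m=(t[:,2]<-21)&(t[:,2]>-29)&(abs(t[:,1])<20)&(abs(t[:,0])<22);x=t[m];print(m.sum(),x.mean(0),cv2.minEnclosingCircle(x[:,:2].astype(np.float32)))
m=(abs(t[:,1])<9)&(t[:,2]<30);x=t[m&(abs(t[:,0])<12)];print(np.median(x,0))
print("to stud",totool([498.5,93.9,140]))
```

```text
[ 469.77614542 -228.41801254  129.11956172]
cap top px, tool [  0.0304773    0.74340839 -24.99892914]
5058 [  1.77304665   0.51439607 -25.11902285] ((3.329315662384033, 0.07342102378606796), 21.520328521728516)
[ 6.32625863e-01  3.77924291e-03 -2.53071474e+01]
to stud [-162.6206145   279.76782344  -10.8095177 ]
```

```bash
echo '[{"tx":-18, "ty":31}, {"tx":-36, "ty":62}, {"tx":-54, "ty":93}, {"tx":-72, "ty":124}, {"tx":-90, "ty":155}, {"tx":-108, "ty":186}, {"tx":-126, "ty":217}, {"tx":-144, "ty":248}, {"tx":-156, "ty":268}, {"tx":-162.5, "ty":279.5}]' | python3 -m jog
echo '[{"tz":5}, {"tz":10}, {"tz":15}, {"tz":20}, {"tz":20}, {"tz":20}, {"tz":20}, {"tz":20}, {"tz":20}, {"tz":20}]' | python3 -m jog
for i in 1 2 3; do echo '[{}]' | python3 -m jog | grep pos; done
python3 - <<'E'
from h import *
s=arm.read_state();print(s["ee_rot"],s["contact_force"],totool([498.7,93.5,67.1]))
E
```

```text
clock: 12.3
position: [499.1, 95.3, 129.8]
ee_rot: [-0.218, 0.976, -0.0, -0.0]
contact_force: [-0.4, 0.7, -0.8]
gripper_width: 30.4
grasp_force: 59.8
clock: 13.3
position: [499.1, 93.6, 110.5]
ee_rot: [-0.217, 0.976, 0.0, 0.0]
contact_force: [0.4, 0.1, -0.5]
gripper_width: 30.7
grasp_force: 59.8
position: [499.0, 93.5, 110.4]
position: [499.1, 93.6, 110.4]
position: [499.0, 93.5, 110.3]
[-2.17186599e-01  9.76130105e-01  5.75831881e-06 -1.58051378e-06] [-0.80519294 -0.12478241 -0.49940108] [ 0.32766091  0.10280462 43.21576519]
```

```bash
echo '[{"tx":0.3, "ty":0.1, "tz":6}, {"tx":0.3, "ty":0.1, "tz":12}, {"tx":0.3, "ty":0.1, "tz":18}, {"tx":0.3, "ty":0.1, "tz":22}, {"tx":0.3, "ty":0.1, "tz":24}, {"tx":0.3, "ty":0.1, "tz":26}, {"tx":0.3, "ty":0.1, "tz":28}, {"tx":0.3, "ty":0.1, "tz":29}, {"tx":0.3, "ty":0.1, "tz":29}]' | python3 -m jog
```

```text
clock: 14.5
position: [498.7, 93.4, 81.2]
ee_rot: [-0.217, 0.976, -0.0, -0.0]
contact_force: [0.5, -0.3, -0.3]
gripper_width: 30.7
grasp_force: 59.8
```

```bash
echo '[{"tz":1}, {"tz":2}, {"tz":3}, {"tz":4}, {"tz":5}, {"tz":6}, {"tz":6}]' | python3 -m jog
echo '[{"tz":1}, {"tz":2}, {"tz":3}, {"tz":4}, {"tz":5}, {"tz":6}, {"tz":6}]' | python3 -m jog
```

```text
clock: 15.2
position: [499.1, 93.3, 76.6]
ee_rot: [-0.217, 0.976, -0.0, 0.0]
contact_force: [-2.3, -1.9, 8.0]
gripper_width: 30.5
grasp_force: 60.9
clock: 15.9
position: [498.5, 93.3, 68.3]
ee_rot: [-0.217, 0.976, -0.0, -0.0]
contact_force: [2.5, -2.0, -6.1]
gripper_width: 30.7
grasp_force: 59.9
```

```bash
echo '[{"tz":0.7}, {"tz":1.4}, {"tz":2}, {"tz":2.6}, {"tz":3.2}, {"tz":3.2}, {"tz":3.2}]' | python3 -m jog
```

```text
clock: 16.6
position: [498.8, 93.7, 66.7]
ee_rot: [-0.217, 0.976, 0.0, 0.0]
contact_force: [-1.9, 0.2, 4.4]
gripper_width: 30.7
grasp_force: 61.1
```

```bash
echo '[{"tz":0.7}, {"tz":1.4}, {"tz":1.8}, {"tz":1.8}, {"tz":1.8}]' | python3 -m jog
python3 - <<'E'
from h import *
im,d,W=cloud("scene");cv2.imwrite("pics/s5.png",cv2.resize(im[130:210,130:250],None,fx=6,fy=6,interpolation=cv2.INTER_CUBIC))
print(arm.read_state()["contact_force"],arm.read_state()["position"])
E
```

```text
clock: 17.1
position: [498.9, 93.7, 66.5]
ee_rot: [-0.218, 0.976, -0.0, 0.0]
contact_force: [-6.1, -0.4, 16.6]
gripper_width: 30.5
grasp_force: 62.7
[-6.1278646   0.58874383 16.40342443] [498.93771156  93.71217018  66.55349789]
```

View pics/s5.png

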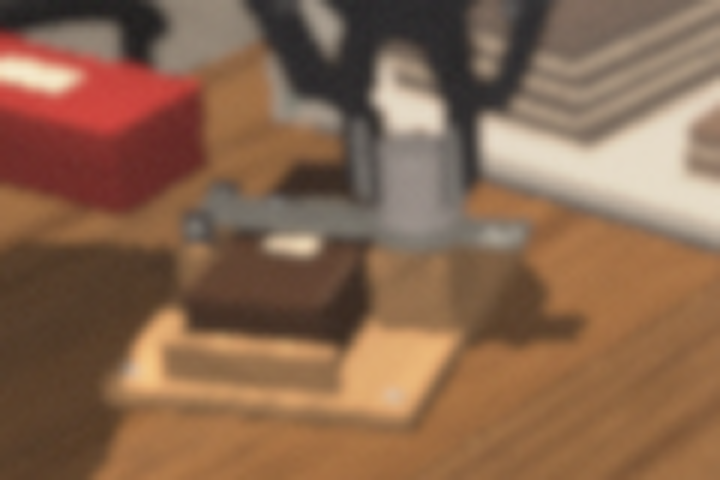

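The picture shows the strap level and the cap seated on the collar at about (415,190). The push is steady at 16 N, so I'm handing in.

```bash
python3 -c "
from bench import arm
print(arm.job_done())"
```

```text
the job is handed in; nothing more can be done
None
```

The strap is closed over the box, and the cap clicked onto the stud and sits fully home. I handed the job in at about 17 s with the robot still gripping the cap and pressing it down with about 16 N.

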